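Index a round junction box in the V-groove of a drilling jig

TASK

Get the round white junction box ready for drilling: as it lies, slide it fully home into the blue V-groove of the jig so that its plain rim pushes the spring pin in, then roll it in the groove, without lifting it or taking it out, until the brass pin snaps into the slot in its side. Then swing the yellow gate fully shut behind it and let go; leave the other things on the bench where they are.

Things in the scene. Friction and masses are not known exactly. Their poses are not given: they have to be found in the camera images.
- jig: Drilling jig, fixed: aluminium plate 10 mm high, x -72 to 80, y -80 to 80 mm, with an upright blue 90 degree V-groove (bars 12 mm thick, tops 26 mm above the bench) open to the jig's +x, apex to -x. Origin on the bench under the axis of a box that is home (touching both bars). Dark pin housing, top at 28 mm, behind the apex at x = -58 mm. z up.
- seat (a point): Point on the top of the jig's plate (10 mm above the bench) where the box's origin lies when the box is fully home in the groove.
- pin (a joint): Brass spring pin out of the groove's apex along the jig's +x; upright round nose 8 mm wide, 14 to 25 mm above the bench. 0 = fully out, tip 5 mm inside a home box's outline; grows (m) as pushed in: 0.005 on the plain rim, 0.008 at most. 0.4 N when out, 1 N at 5 mm: too weak to shift the free box. In the slot it reads 0 and locks the box against turning (play 4 degrees).
- box: Round white metal junction box with black lid disc, 0.35 kg, 60 mm diameter, 45 mm high, upright on the jig's plate; origin at its underside's centre, z up. One slot 11.7 mm wide, 7 mm deep, full height, at its own -x: from above a black gap in the white rim. Starts 30 to 45 mm short of home towards the jig's +x, slot at least 57 degrees away from the pin, either side.
- box_slot (a point): Middle of the slot's mouth at the top edge of the box (30 mm from the box axis, 45 mm above its underside).
- pin_housing (a point): Top centre of the dark pin housing (22 x 24 mm) behind the apex: 58 mm from the axis of a home box, 28 mm above the bench, straight along the jig's -x from the seat. Once the pin is in the slot it lies on the box's own -x.
- gate (a joint): Yellow gate arm, 12 mm wide, top 24 mm above the bench, on an upright hinge. 0 = shut: it lies along the jig's +y across the groove's open side, 1.5 mm clear of a home box. Grows (rad) as it opens, clockwise from above, knob swinging out to the jig's +x; at most 1.45. Stays where left (under 1 N moves the knob). Starts 1.15 to 1.4 open.
- gate_hinge (a point): Point on the gate's upright hinge axis, 24 mm above the bench; in the jig's frame x = 37.5, y = -58 mm.
- gate_knob (a point): Top centre of the gate's upright black knob, 20 mm diameter and 118 mm from the hinge; it stands from 24 mm (24 mm wide foot below that) up to 73.5 mm above the bench.
- tape: Bystander: white tape roll lying flat, 84 mm diameter, 20 mm high, to the jig's left (+y).
- terminal: Bystander: white three-pole terminal block 30 x 52 x 30 mm high, to the jig's right (-y).
- gland_nut: Bystander: brass ring nut 32 mm diameter, 10 mm high, to the jig's left.
- driver: Bystander: blue screwdriver lying along the jig's right side.
- spanner: Bystander: steel spanner lying on the bench far left.
- socket_insert: Bystander: white socket insert 80 x 80 mm with red terminals, 36 mm high, far right.
Not all that is in view belongs to the job. Leave any orange look-alike of the box alone.

How it is judged:
By the outcome, as a careful person would: the job done as asked, in the order asked, and still so for the second after the job is handed in, with the robot touching nothing.
It also fails if it takes over 72 s, if anything falls off the work surface, if the arm or the gripper's body presses on something with over 40 N, if the wrist force passes 120 N, or if a joint passes its speed limit or range.

ROBOT

A 6-joint arm with a two-finger parallel gripper is mounted at the origin on the work surface. World frame = base frame: x ahead of the robot, y to its left, z up, the work surface at z = 0. Lengths are in m, angles in rad, forces in N, time in s.
With the tool pointing down it reaches from about 0.325 to 0.875 m from the base axis. Payload 4.4 kg.
Tool frame: the origin (TCP) lies at the very end of the fingers, on their centre line; the grasp point (between the pads) lies behind it (env.pinch_z is the z of the grasp point in the tool frame, in m); z points along the fingers, y is the direction in which the jaws open and shut (so a half turn about z gives the same grasp; the last joint's range is limited). The gripper opens to 85 mm and grips with 20 to 120 N. Pads are 22 mm wide; open, the fingers measure 114 mm over their backs; the gripper's body (76 mm by 85 mm) begins 54 mm behind the grasp point. The pads swing forward as they close: fully open they stand 13 mm farther back than shut.
Start: joints at [1.038, 0.207, 1.542, -0, 1.393, -0.15], TCP at [0.214, 0.534, 0.209] pointing down, gripper open.
Joint ranges: [-2.73, 2.73], [-0.86, 2.22], [0.23, 2.46], [-1.11, 4.25], [0.08, 2.63], [-2.82, 2.82]. Speed limits (rad/s): [2.79, 2.79, 3.14, 3.14, 3.14, 3.14].

INTERFACE

Orientations are given as a rotation vector (axis times angle).
In Python, from workcell import env, cams gives the robot as it stands.
- The arm moves only by the shell command python3 -m crank 'ROWS'. ROWS is JSON, a list of rows, each a list of 7 numbers: the gripper command: -1 is shut, 1 is fully open, values between are in proportion, then the shift along the world's x, y, z in units of 20 mm (1.0 is 20 mm), then the turn, a rotation vector about the world's x, y, z in units of 0.12 rad (1.0 is 0.12 rad). A call has 1 to 8 rows; each row shifts and turns the commanded pose from where the row before left it; what a row does not reach is not made up. A row lasts 1/10 s, in which the tool goes at most 50 mm and 8.59 degrees, less where a joint would pass 70% of its speed; a pose out of reach is approached as far as the arm can. A call with a number of a shift or a turn outside -1 to 1 is refused whole. A call with a gripper value outside its range is refused whole. The fingers move at their own pace and stop on an object; the grip force is fixed at half the most. Time passes only in rows, so rows that do not move let the fingers close. It gives the time, the measured TCP pose, the force and the opening at its end, in the units of the state.
- env.sense(): the state, without advancing time (a new reading comes with each control period).
- cams.capture(name): name is "scene" or "top" or "wrist"; returns the picture (420x560x3 uint8, blue, green, red); there is no depth.
- cams.calibration(name): a dict with "mtx" (3x3 intrinsics, pixels), "rvec" (rotation vector, rad) and "tvec" (3), from world to camera coordinates, as OpenCV has them. Camera axes: x right, y down, z forward; pixel columns grow to the right and rows downward; lengths in m; the calibration is good to about 2 mm. A picture is of the moment at which its call begins: read the wrist's pose just before it. calibration takes no time and is no camera call; for the wrist camera it gives the pose at the moment of the call.
- env.sign_off(): hands the job in, once; it reports no verdict.
The state is a dict: "time": time; "joint_pos": joint angles; "qd": joint speeds; "joint_torque": joint torques, N m; "tool_pos": TCP position; "tcp_rot": TCP orientation; "force": force on the tool from outside, world axes, zero at the start; "wrist_torque": the same for the moment, N m; "grip_width": finger opening in m.
Only numpy, scipy, OpenCV 4.12 (cv2) and the standard library are available. Lean on these libraries where they do the work, as an engineer would, in place of code of your own. Each camera call takes 0.05 s, during which the arm holds its last target.

## Working session

There is one attempt and no reset: what is moved stays moved. The work goes in short steps, Python scripts to look and compute and a shell command to move; the robot and the scene stay as the last step left them, time stands still between calls to the robot, and variables do not carry over. Pictures are saved under pics/ and viewed, and the job is handed in when it is done.

```bash
ls; mkdir -p pics
python3 - <<'E'
from workcell import env,cams
import cv2
for n in("scene","top","wrist"):
    cv2.imwrite(f"pics/{n}0.png",cams.capture(n))
    print(n,cams.calibration(n))
print(env.sense(),env.pinch_z)
E
```

```text
pics
scene {'mtx': array([[443.58138811,   0.        , 281.09449385],
       [  0.        , 443.58138811, 210.08089645],
       [  0.        ,   0.        ,   1.        ]]), 'rvec': array([ 1.96067116,  1.52140934, -0.62908305]), 'tvec': array([-0.10516643, -0.34479167,  1.51486476])}
top {'mtx': array([[524.68100514,   0.        , 278.52814236],
       [  0.        , 524.68100514, 210.59171173],
       [  0.        ,   0.        ,   1.        ]]), 'rvec': array([ 2.15331252, -2.07026775,  0.21751357]), 'tvec': array([-0.04054195,  0.53814263,  1.40963447])}
wrist {'mtx': array([[365.24182092,   0.        , 279.23471046],
       [  0.        , 365.24182092, 212.02600723],
       [  0.        ,   0.        ,   1.        ]]), 'rvec': array([-2.3936751 , -1.61731799, -0.23746638]), 'tvec': array([-0.57382279, -0.03577554,  0.37817902])}
{'time': 0.15, 'joint_pos': array([ 1.03851661e+00,  2.07234650e-01,  1.54263003e+00,  3.84012123e-06,
        1.39353019e+00, -1.50496296e-01]), 'qd': array([ 0.00102879, -0.00024533, -0.00485057,  0.0007823 ,  0.00043047,
        0.00027999]), 'joint_torque': array([-1.02465830e-03, -3.83513045e+01, -2.92037809e+01, -3.21458456e-04,
        6.63815648e-03, -5.44978334e-06]), 'tool_pos': array([0.21391301, 0.53304526, 0.20848465]), 'tcp_rot': array([-5.95954132e-01, -3.08392978e+00,  2.66503695e-03]), 'force': array([-0.09725623,  0.69744013, -0.04294637]), 'wrist_torque': array([ 0.03773713, -0.01900453,  0.0325938 ]), 'grip_width': 0.08497975479702512} -0.0187
```

View pics/top0.png

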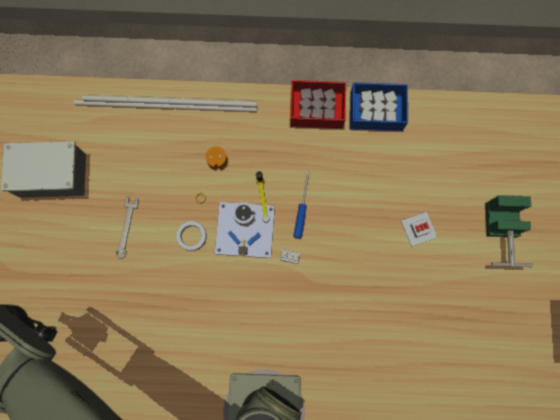

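View pics/scene0.png

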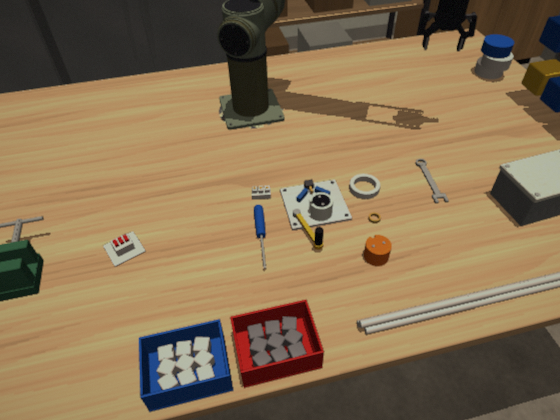

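View pics/wrist0.png

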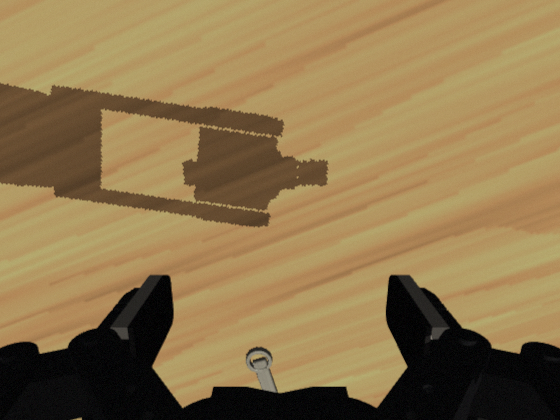

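The top view shows the jig plate around (245,230), with the white box at (244,213), the blue bars at (234,238) and (254,239), and the housing at (243,251). The gate's hinge is near (266,218) and its knob near (260,176). Two things could be the box: the white one at (244,213) and the orange one at (216,157). The white one stands on the jig's plate and matches the description, so I'll confirm it with an enlarged crop.

Run:
```python
import cv2
a=cv2.imread("pics/top0.png")[165:270,185:315]
cv2.imwrite("pics/top0c.png",cv2.resize(a,None,fx=6,fy=5.7,interpolation=cv2.INTER_CUBIC)[:600])
a=cv2.imread("pics/scene0.png")[165:260,250:400]
cv2.imwrite("pics/scene0c.png",cv2.resize(a,None,fx=5,fy=5,interpolation=cv2.INTER_CUBIC))
```

```text
(no output)
```

View pics/top0c.png

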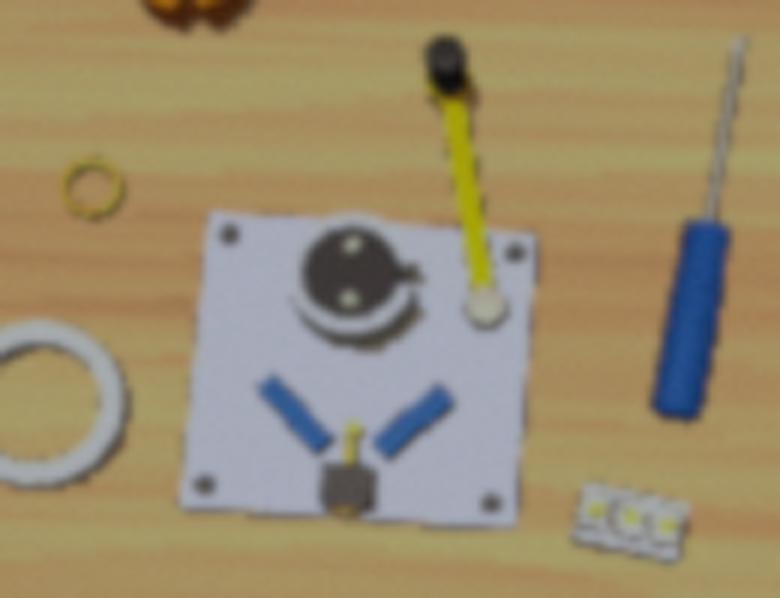

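View pics/scene0c.png

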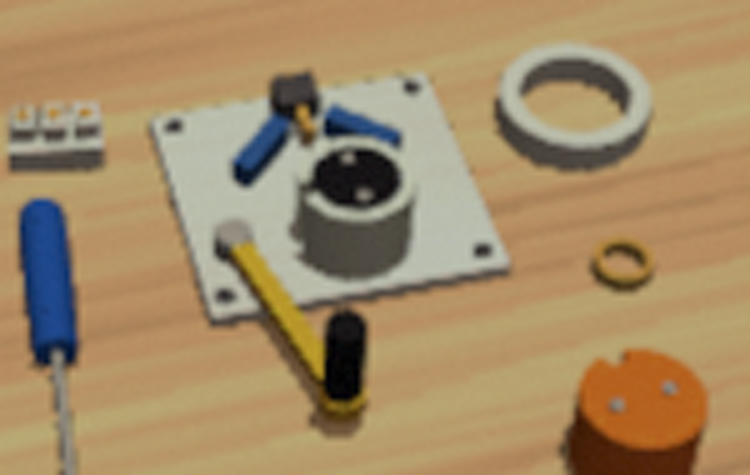

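The crop confirms it: the white box with the black lid stands on the plate, with its slot pointing to image right. The orange thing off the plate is the look-alike. Next I measure the jig frame, box, slot and gate knob.

```bash
cat > h.py <<'E'
import cv2,numpy as np
from workcell import env,cams
def ray(cal,uv,z):
    K=cal["mtx"];R=cv2.Rodrigues(np.array(cal["rvec"]))[0];t=np.array(cal["tvec"]).ravel()
    uv=np.atleast_2d(np.array(uv,float))
    d=np.linalg.solve(K,np.c_[uv,np.ones(len(uv))].T)
    C=-R.T@t;D=(R.T@d).T
    return C+D*((z-C[2])/D[:,2])[:,None]
def proj(cal,P):
    return cv2.projectPoints(np.atleast_2d(np.array(P,float)),np.array(cal["rvec"]),np.array(cal["tvec"]),cal["mtx"],None)[0][:,0]
E
python3 - <<'E'
from h import *
im=cv2.imread("pics/top0.png");c=cams.calibration("top")
hsv=cv2.cvtColor(im,cv2.COLOR_BGR2HSV);x0,y0=205,165
def comps(m,name,z,amin=4):
    m=m.copy();m[:,:205]=0;m[:,310:]=0;m[:165]=0;m[270:]=0
    n,l,s,ce=cv2.connectedComponentsWithStats(m)
    for i in range(1,n):
        if s[i,4]>=amin: print(name,s[i],ce[i].round(2),ray(c,ce[i],z).round(4)[0])
    return l,s
print(im[210,225],im[250,225],im[215,210])
b=im[...,0].astype(int);r=im[...,2].astype(int)
plate=((b>r-3)&(b>120)).astype(np.uint8)*255
l,s=comps(plate,"plate",.01,100)
i=1+np.argmax(s[1:,4]);cn=cv2.findContours((l==i).astype(np.uint8),cv2.RETR_EXTERNAL,cv2.CHAIN_APPROX_NONE)[0][0]
q=cv2.boxPoints(cv2.minAreaRect(cn));P=ray(c,q,.01);print(q,P.round(4),np.linalg.norm(P-np.roll(P,1,0),axis=1))
comps(cv2.inRange(hsv,(100,120,60),(125,255,255)),"blue",.026)
comps(cv2.inRange(hsv,(24,180,80),(35,255,255)),"yellow",.024)
comps((im.max(2)<70).astype(np.uint8)*255,"dark",.055,3)
E
```

```text
[185 170 165] [185 170 165] [ 91 136 165]
plate [ 215  202   59   55 2328] [243.66 230.97] [0.4855 0.0782 0.01  ]
plate [295 203  10  34 157] [299.67 220.17] [ 0.5232 -0.0809  0.01  ]
[[214.78172 253.05582]
 [218.49745 201.03552]
 [273.64465 204.97461]
 [269.92896 256.9949 ]] [[ 0.4189  0.1565  0.01  ]
 [ 0.5702  0.1555  0.01  ]
 [ 0.5649 -0.0044  0.01  ]
 [ 0.4139 -0.      0.01  ]] [0.15666383 0.1513136  0.15993042 0.15107625]
blue [294 204  12  34 231] [299.87 220.82] [ 0.5183 -0.0809  0.026 ]
blue [229 232  10  12  38] [233.82 237.53] [0.463  0.1038 0.026 ]
blue [248 234  12  10  42] [253.38 238.55] [0.4623 0.0485 0.026 ]
yellow [257 180   9  34 100] [261.95 195.29] [0.589  0.0301 0.024 ]
dark [222 165   3   2   3] [223.   165.33] [0.6647 0.1436 0.055 ]
dark [257 172   6  10  45] [259.16 176.49] [0.6359 0.0393 0.055 ]
dark [237 207  16  12 118] [243.36 212.3 ] [0.5307 0.0786 0.055 ]
```

Run:
```python
from h import *
s=env.sense();R=cv2.Rodrigues(s["tcp_rot"])[0];print(R.round(3))
c=cams.calibration("wrist");Rc=cv2.Rodrigues(c["rvec"])[0];C=-Rc.T@c["tvec"]
print("cam in tool",(R.T@(C-s["tool_pos"])).round(4));print("cam axes in tool",(R.T@Rc.T).round(3))
print(ray(c,[[280,210],[280,100]],.03))
```

```text
[[-0.928  0.373 -0.001]
 [ 0.373  0.928 -0.002]
 [ 0.    -0.002 -1.   ]]
cam in tool [ 0.0745 -0.0004 -0.1634]
cam axes in tool [[-0.001 -0.957 -0.289]
 [ 1.    -0.001  0.001]
 [-0.001 -0.289  0.957]]
[[0.23868131 0.52333065 0.03      ]
 [0.14343522 0.56158533 0.03      ]]
```

```bash
python3 -m crank '[[1,0.6,-1,0,0,0,-0.4],[1,0.6,-1,0,0,0,-0.4],[1,0.6,-1,0,0,0,-0.4],[1,0.6,-1,0,0,0,-0.4],[1,0.6,-1,0,0,0,-0.4],[1,0.6,-1,0,0,0,-0.4],[1,0.6,-1,0,0,0,-0.4],[1,0.6,-1,0,0,0,-0.4]]'; python3 -m crank '[[1,0.6,-1,0,0,0,-0.4],[1,0.6,-1,0,0,0,-0.4],[1,0.6,-1,0,0,0,-0.4],[1,0.6,-1,0,0,0,-0.4],[1,0.6,-1,0,0,0,-0.4],[1,0.6,-1,0,0,0,-0.4],[1,0.6,-1,0,0,0,-0.4],[1,0.6,-1,0,0,0,-0.4]]'
python3 -m crank '[[1,0.6,-1,0,0,0,-0.4],[1,0.6,-1,0,0,0,-0.4],[1,0.6,-1,0,0,0,-0.4],[1,0.6,-1,0,0,0,-0.4],[1,0.6,-1,0,0,0,-0.4],[1,0.6,-1,0,0,0,-0.4],[1,0.6,-1,0,0,0,-0.4],[1,0.6,-1,0,0,0,-0.4]]'; python3 -m crank '[[1,0.4,-1,0,0,0,-0.3],[1,0,0,0,0,0,0],[1,0,0,0,0,0,0]]'
python3 - <<'E'
from h import *
print(env.sense())
cv2.imwrite("pics/w1.png",cams.capture("wrist"))
E
```

```text
time: 0.95
tool_pos: [0.3104, 0.3726, 0.209]
tcp_rot: [-1.176, -2.913, 0.001]
force: [0.6, 0.4, 0.7]
grip_width: 0.085
time: 1.75
tool_pos: [0.4064, 0.2126, 0.2091]
tcp_rot: [-1.711, -2.635, 0.001]
force: [-0.8, 0.9, -1.3]
grip_width: 0.0856
time: 2.55
tool_pos: [0.5023, 0.0527, 0.209]
tcp_rot: [-2.182, -2.259, 0.001]
force: [0.5, 1.2, 0.4]
grip_width: 0.0853
time: 2.85
tool_pos: [0.5098, 0.0336, 0.209]
tcp_rot: [-2.22, -2.221, 0.001]
force: [-0.1, 0.1, 0.1]
grip_width: 0.0855
{'time': 2.85, 'joint_pos': array([-1.04054220e-01,  7.11704106e-02,  1.69584687e+00,  5.65960817e-04,
        1.37584239e+00, -1.04631411e-01]), 'qd': array([ 2.08789710e-02, -7.66344686e-03,  9.10162247e-03,  3.16416492e-03,
       -2.90268855e-03,  9.69329461e-05]), 'joint_torque': array([-6.07605614e-01, -3.19709516e+01, -2.92598069e+01, -6.19640574e-02,
       -4.05094412e-02, -3.75349891e-04]), 'tool_pos': array([0.50984278, 0.03361381, 0.2089501 ]), 'tcp_rot': array([-2.21997945e+00, -2.22101687e+00,  5.75325213e-04]), 'force': array([-0.12683588,  0.0793804 ,  0.07641297]), 'wrist_torque': array([-0.01501464, -0.00089505, -0.04115253]), 'grip_width': 0.08547244978540025}
```

View pics/w1.png

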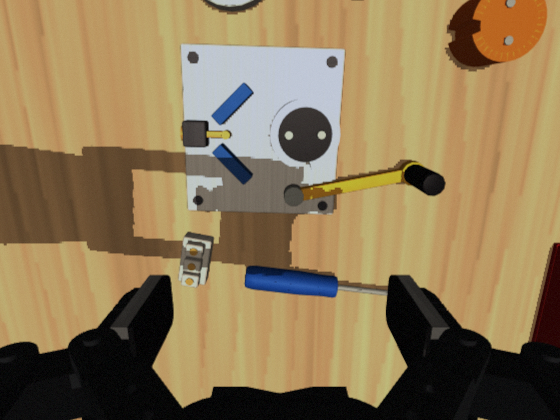

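The wrist view shows the box lid at about (304,134) with its slot gap at the bottom near (308,163). The housing is at (195,133), the hinge at (293,195) and the knob top at (433,184). I'll measure these more finely.

Run:
```python
from h import *
im=cv2.imread("pics/w1.png");c=cams.calibration("wrist")
a=im[30:230,170:460];cv2.imwrite("pics/w1c.png",cv2.resize(a,None,fx=2.7,fy=2.7,interpolation=cv2.INTER_CUBIC))
b=im[...,0].astype(int);r=im[...,2].astype(int)
hsv=cv2.cvtColor(im,cv2.COLOR_BGR2HSV)
m=((b>r-6)&(b>60)&(hsv[...,1]<90)).astype(np.uint8)*255
m[:,:175]=0;m[:,350:]=0;m[:35]=0;m[225:]=0
cn=max(cv2.findContours(m,cv2.RETR_EXTERNAL,cv2.CHAIN_APPROX_NONE)[0],key=cv2.contourArea)
q=cv2.approxPolyDP(cv2.convexHull(cn),6,True)[:,0];P=ray(c,q,.01);print(q.tolist(),P.round(4).tolist())
d=(im.max(2)<60).astype(np.uint8)
d[:, :175]=0;d[225:]=0;d[:40]=0;d[:,460:]=0
n,l,s,ce=cv2.connectedComponentsWithStats(d)
for i in range(1,n):
    if s[i,4]>15: print(s[i],ce[i].round(1),[ray(c,ce[i],z)[0,:2].round(4).tolist() for z in(.01,.028,.055,.0735)])
bl=cv2.inRange(hsv,(100,120,40),(125,255,255));bl[240:]=0
n,l,s,ce=cv2.connectedComponentsWithStats(bl)
for i in range(1,n):
    if s[i,4]>50:
        cnt=cv2.findContours((l==i).astype(np.uint8),0,1)[0][0];print("blue",ray(c,cv2.boxPoints(cv2.minAreaRect(cnt)),.026)[:,:2].round(4).tolist())
```

```text
[[181, 46], [343, 50], [333, 179], [240, 181], [187, 154]] [[0.419, 0.1566, 0.01], [0.5668, 0.1534, 0.01], [0.5628, 0.0335, 0.01], [0.469, 0.0314, 0.01], [0.4174, 0.0585, 0.01]]
[449  40  11  21 149] [455.4  48.5] [[0.6694, 0.1547], [0.6614, 0.1523], [0.6494, 0.1488], [0.6412, 0.1464]]
[223 105  18  18  18] [231.5 113.5] [[0.4628, 0.0972], [0.4651, 0.0977], [0.4685, 0.0985], [0.4709, 0.099]]
[ 279  108   52   54 1996] [304.7 134.5] [[0.5334, 0.0775], [0.5322, 0.079], [0.5303, 0.0812], [0.5291, 0.0828]]
[183 121  26  25 101] [202.5 129.3] [[0.4341, 0.0824], [0.4378, 0.0836], [0.4434, 0.0855], [0.4472, 0.0868]]
[222 144  31  35 121] [238.9 161.9] [[0.4685, 0.0507], [0.4705, 0.0536], [0.4735, 0.0578], [0.4755, 0.0607]]
[404 165  41  30 814] [424.2 179.4] [[0.6549, 0.0331], [0.6476, 0.0368], [0.6367, 0.0424], [0.6293, 0.0462]]
[284 184  17  12  56] [291.1 187.3] [[0.5207, 0.0249], [0.5201, 0.029], [0.5192, 0.0351], [0.5186, 0.0393]]
[195 196   8   9  57] [198.3 199.8] [[0.4256, 0.0116], [0.4297, 0.0164], [0.4359, 0.0235], [0.4402, 0.0284]]
[318 201   9   9  65] [321.9 205.3] [[0.5526, 0.0059], [0.5504, 0.011], [0.5472, 0.0185], [0.5449, 0.0237]]
blue [[0.446, 0.0963], [0.4766, 0.1245], [0.4849, 0.1164], [0.4543, 0.0879]]
blue [[0.4456, 0.0621], [0.4535, 0.0696], [0.482, 0.0401], [0.4741, 0.0323]]
```

View pics/w1c.png

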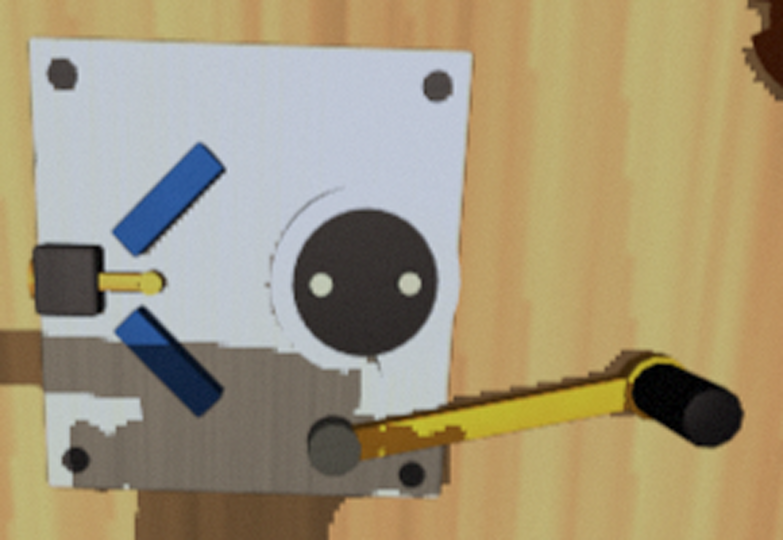

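Home comes out at about (0.488, 0.078) with jig yaw -1.6°, agreeing between the bars, housing and plate. The box is at (0.530, 0.081), about 43 mm short of home, which is consistent with the task. The slot is at about -84°, so it needs roughly 98° clockwise. I'll descend with the jaws along x and grip.

```bash
python3 -m crank '[[1,0.35,0.8,-1,0,0,0],[1,0.35,0.8,-1,0,0,0],[1,0.33,0.78,-1,0,0,0],[1,0,0,-1,0,0,0],[1,0,0,-1,0,0,0],[1,0,0,-1,0,0,0],[1,0,0,0,0,0,0],[1,0,0,0,0,0,0]]'
python3 - <<'E'
from h import *
cv2.imwrite("pics/w2.png",cams.capture("wrist"))
E
```

```text
time: 3.7
tool_pos: [0.5303, 0.082, 0.0894]
tcp_rot: [-2.218, -2.223, 0.001]
force: [0.8, -0.3, -0.2]
grip_width: 0.0851
```

View pics/w2.png

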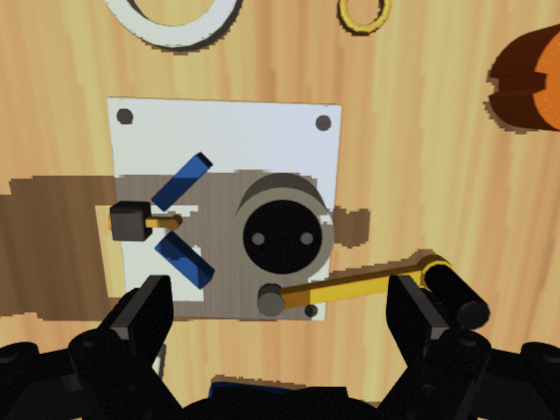

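The box (lid at (282,237)) sits midway between the fingers (centre column about 281), and the path down is clear.

```bash
python3 -m crank '[[1,0,0,-1,0,0,0],[1,0,0,-1,0,0,0],[1,0,0,-0.5,0,0,0],[1,0,0,-0.4,0,0,0],[1,0,0,0,0,0,0]]'
python3 -m crank '[[-0.2,0,0,0,0,0,0],[-1,0,0,0,0,0,0],[-1,0,0,0,0,0,0],[-1,0,0,0,0,0,0],[-1,0,0,0,0,0,0],[-1,0,0,0,0,0,0]]'
python3 - <<'E'
from h import *
cv2.imwrite("pics/w3.png",cams.capture("wrist"))
E
```

```text
time: 4.25
tool_pos: [0.5306, 0.0812, 0.0311]
tcp_rot: [-2.22, -2.222, 0.001]
force: [0.2, -0.4, -0.1]
grip_width: 0.0854
time: 4.85
tool_pos: [0.5319, 0.0812, 0.0332]
tcp_rot: [2.219, 2.222, 0.002]
force: [-1.5, 0.0, 7.3]
grip_width: 0.0007
```

View pics/w3.png

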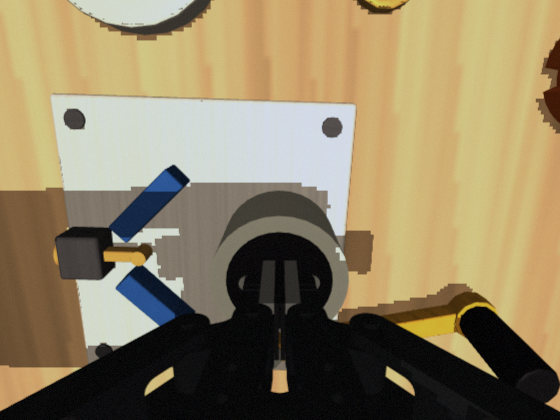

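The jaws shut to 0.7 mm and hold nothing, with the fingertips over or beside the lid. I'll check where the box is now before moving.

Run:
```python
from h import *
c=cams.calibration("wrist");s=env.sense();print(s["tool_pos"],s["force"],s["time"])
print(ray(c,[[218,275],[348,275],[280,190],[280,275]],.055).round(4))
R=cv2.Rodrigues(s["tcp_rot"])[0]
print(proj(c,[s["tool_pos"],s["tool_pos"]+R@[0,0,-.0187],s["tool_pos"]+R@[0,0,-.03]]))
im=cams.capture("scene");cv2.imwrite("pics/s3.png",im)
cv2.imwrite("pics/s3c.png",cv2.resize(im[130:260,250:400],None,fx=4.5,fy=4.5,interpolation=cv2.INTER_CUBIC))
```

```text
[0.53197161 0.08122932 0.03321896] [-1.17763886 -0.33759625  7.04763743] 4.9
[[0.5048 0.0841 0.055 ]
 [0.5603 0.0841 0.055 ]
 [0.5312 0.1213 0.055 ]
 [0.5312 0.0841 0.055 ]]
[[281.31172004 260.01737095]
 [281.56575428 277.72191813]
 [281.74888417 290.48488984]]
```

View pics/s3c.png

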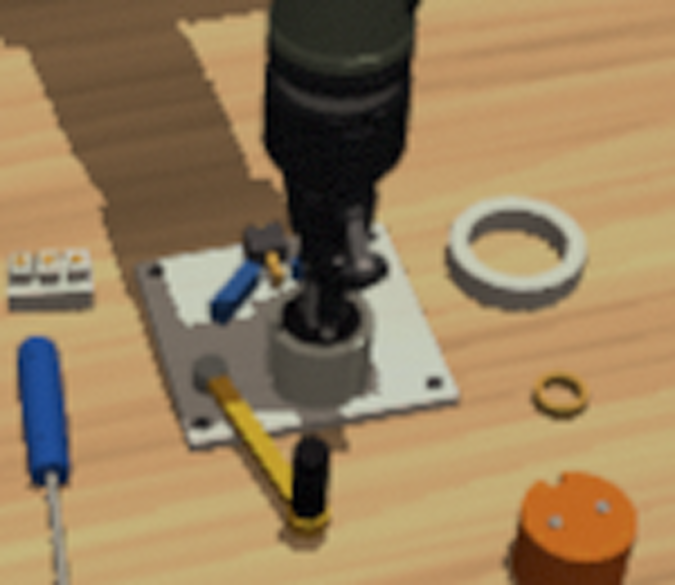

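The tool is over the lid and not holding the box, so the fingertips must have ridden over the rim. I'll raise before opening, then look.

```bash
python3 -m crank '[[-1,0,0,0.5,0,0,0],[-1,0,0,1,0,0,0],[-1,0,0,1,0,0,0],[-1,0,0,0.5,0,0,0],[0.5,0,0,0,0,0,0],[1,0,0,0,0,0,0],[1,0,0,0,0,0,0],[1,0,0,0,0,0,0]]'
python3 - <<'E'
from h import *
im=cams.capture("wrist");cv2.imwrite("pics/w4.png",im)
E
```

```text
time: 5.75
tool_pos: [0.5299, 0.0812, 0.0902]
tcp_rot: [-2.219, -2.221, 0.003]
force: [-0.1, 0.4, -0.9]
grip_width: 0.0581
```

View pics/w4.png

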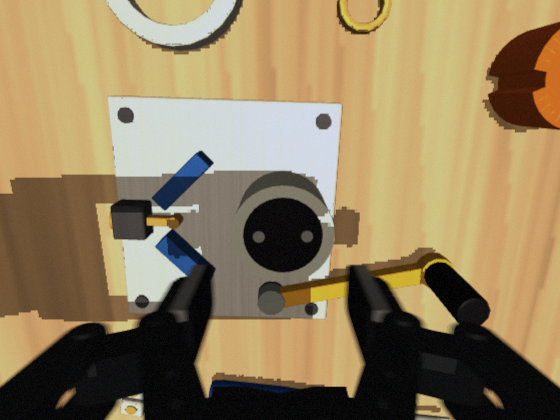

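Run:
```python
from h import *
im=cv2.imread("pics/w4.png")
c=cams.calibration("wrist")
s=env.sense();R=cv2.Rodrigues(s["tcp_rot"])[0];Rc=cv2.Rodrigues(c["rvec"])[0];C=-Rc.T@c["tvec"]
Ct=R.T@(C-s["tool_pos"]);A=Rc@R # tool->cam
def P(pos,rot):
    Rw=cv2.Rodrigues(np.array(rot))[0];Cw=np.array(pos)+Rw@Ct;Rcw=A@Rw.T
    return c["mtx"]@np.c_[Rcw,-Rcw@Cw]
P1=P([.50984,.03361,.20895],[-2.21998,-2.22102,.00058]);P4=P(s["tool_pos"],s["tcp_rot"])
d=(im.max(2)<40).astype(np.uint8);n,l,st,ce=cv2.connectedComponentsWithStats(d)
i=l[235,282];print(st[i],ce[i])
def tri(a,b):
    X=cv2.triangulatePoints(P1,P4,np.array(a,float),np.array(b,float));return (X[:3]/X[3]).ravel().round(4)
print("lid",tri([304.7,134.5],ce[i]))
print("screwL",tri([288.9,135.2],[259,237]),"R",tri([321.5,135.2],[307,237]))
cv2.imwrite("pics/w4c.png",cv2.resize(im[160:290,220:350],None,fx=4.5,fy=4.5,interpolation=cv2.INTER_CUBIC))
```

```text
[ 244  198   78   74 4270] [282.36135831 234.44355972]
lid [0.5307 0.0806 0.0528]
screwL [0.5171 0.0803 0.0561] R [0.5448 0.0803 0.0562]
```

View pics/w4c.png

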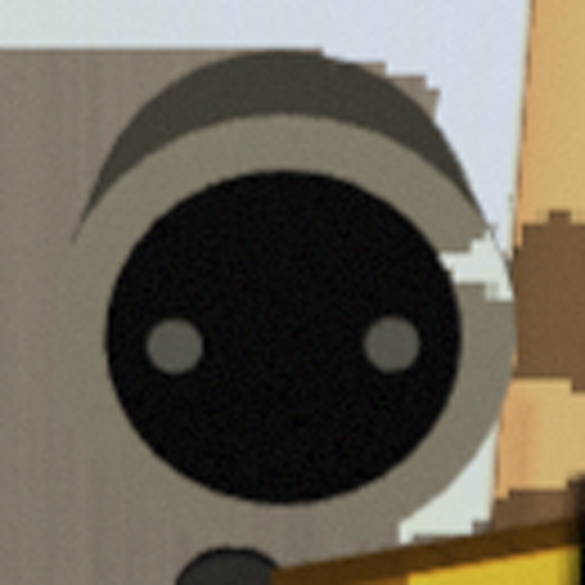

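Run:
```python
from h import *
im=cv2.imread("pics/w2.png")
a=cv2.resize(im[160:290,220:350],None,fx=3,fy=3,interpolation=cv2.INTER_CUBIC)
t=cams.capture("top");cv2.imwrite("pics/t4.png",t)
b=cv2.resize(t[190:230,220:260],(390,390),interpolation=cv2.INTER_CUBIC)
b=cv2.convertScaleAbs(b,alpha=1.5)
cv2.imwrite("pics/cmp.png",np.hstack([a,b]))
```

```text
(no output)
```

View pics/cmp.png

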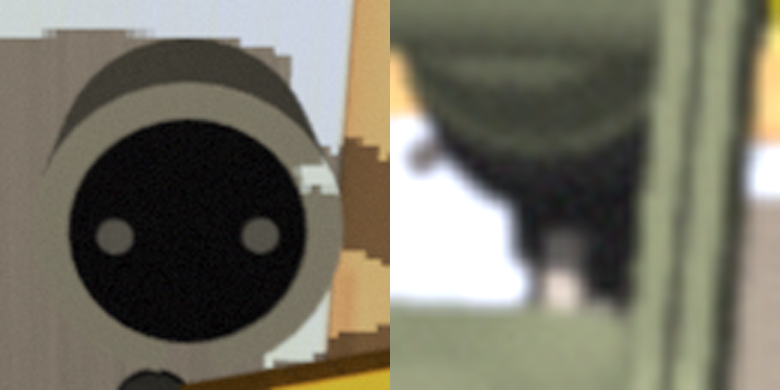

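Run:
```python
from h import *
o=[]
for n in("w2","w4"):
    im=cv2.GaussianBlur(cv2.imread(f"pics/{n}.png"),(3,3),0)[160:290,220:350].astype(float)
    d=(im[...,2]-im[...,1])*12+128
    o.append(cv2.resize(np.clip(d,0,255).astype(np.uint8),None,fx=3,fy=3))
cv2.imwrite("pics/d.png",np.hstack(o))
im=cv2.imread("pics/w1.png")[95:175,265:345]
cv2.imwrite("pics/w1d.png",cv2.resize(cv2.convertScaleAbs(im,alpha=1.0),None,fx=7,fy=7,interpolation=cv2.INTER_NEAREST))
```

```text
(no output)
```

View pics/d.png

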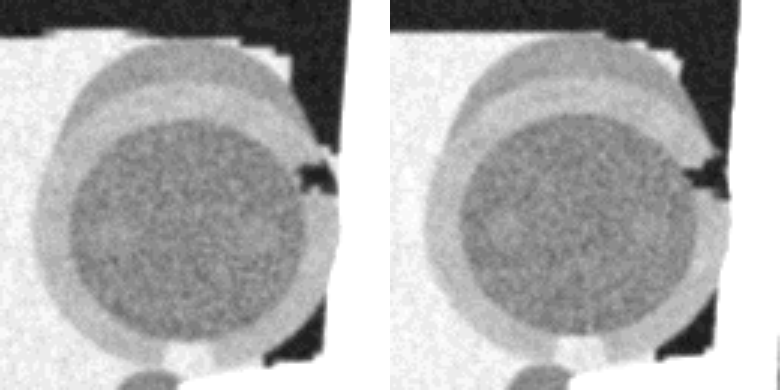

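View pics/w1d.png

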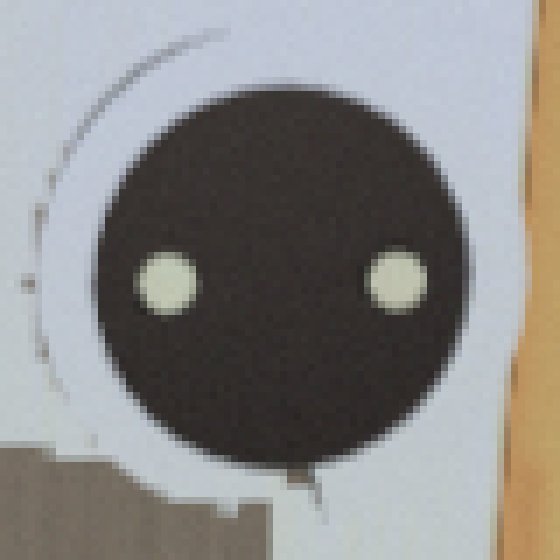

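The lid sits at z ≈ 0.054 as it should, and the box hasn't moved: the slot is at (189,357) in the contrast map, still at about -89°. Shut-tip contact on the lid, at TCP z 0.033, shows the fingertips end about 22 mm behind the reported TCP, or about 33 mm when open. So I need to go about 23 mm lower.

```bash
python3 -m crank '[[1,0,0,-1,0,0,0],[1,0,0,-1,0,0,0],[1,0,0,-1,0,0,0],[1,0,0,-0.5,0,0,0],[1,0,0,-0.3,0,0,0],[1,0,0,-0.3,0,0,0],[1,0,0,0,0,0,0]]'
python3 - <<'E'
from h import *
cv2.imwrite("pics/w5.png",cams.capture("wrist"))
im=cams.capture("scene")
cv2.imwrite("pics/s5c.png",cv2.resize(im[130:260,250:400],None,fx=4.5,fy=4.5,interpolation=cv2.INTER_CUBIC))
E
```

```text
time: 6.55
tool_pos: [0.5307, 0.0812, 0.0091]
tcp_rot: [-2.22, -2.222, 0.001]
force: [-0.5, 0.3, 0.7]
grip_width: 0.0851
```

View pics/w5.png

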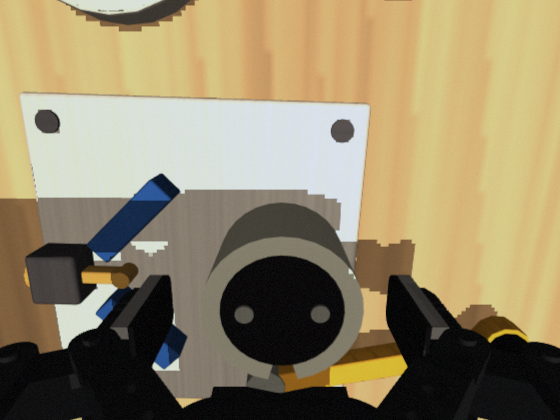

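View pics/s5c.png

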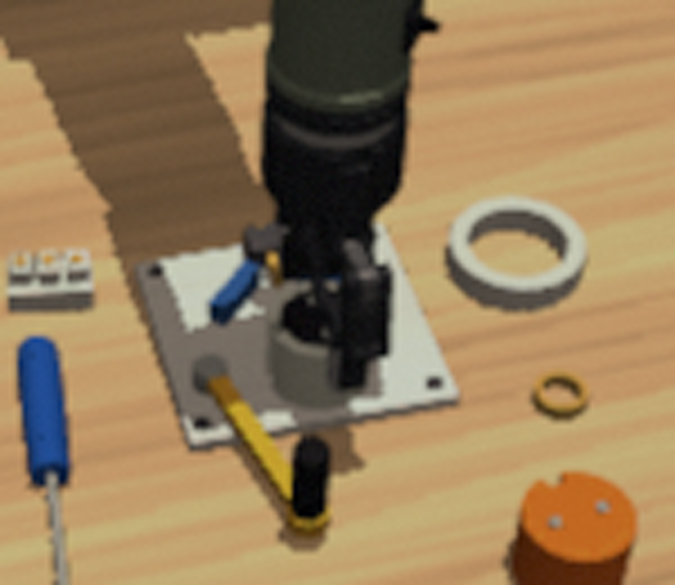

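The fingers now straddle the box, with the rim centred at (283,305) and the tips below it. Closing.

```bash
python3 -m crank '[[-1,0,0,0,0,0,0],[-1,0,0,0,0,0,0],[-1,0,0,0,0,0,0],[-1,0,0,0,0,0,0]]'
```

```text
time: 7.05
tool_pos: [0.5322, 0.0812, 0.0107]
tcp_rot: [2.219, 2.221, 0.003]
force: [-0.5, 0.0, 6.4]
grip_width: 0.0583
```

```bash
python3 -m crank '[[-1,0,0,0,0,0,0],[-1,0,0,0,0,0,0]]'
python3 - <<'E'
from h import *
a=cams.capture("wrist")
im=cams.capture("scene")
b=cv2.resize(im[185:245,290:350],(420,420),interpolation=cv2.INTER_CUBIC)
cv2.imwrite("pics/w6.png",np.hstack([cv2.resize(a,(380,420*380//560)) if 0 else a[:,90:470],b]))
E
```

```text
time: 7.25
tool_pos: [0.5322, 0.0811, 0.0107]
tcp_rot: [2.219, 2.221, 0.003]
force: [-0.5, -1.1, 6.2]
grip_width: 0.0582
```

View pics/w6.png

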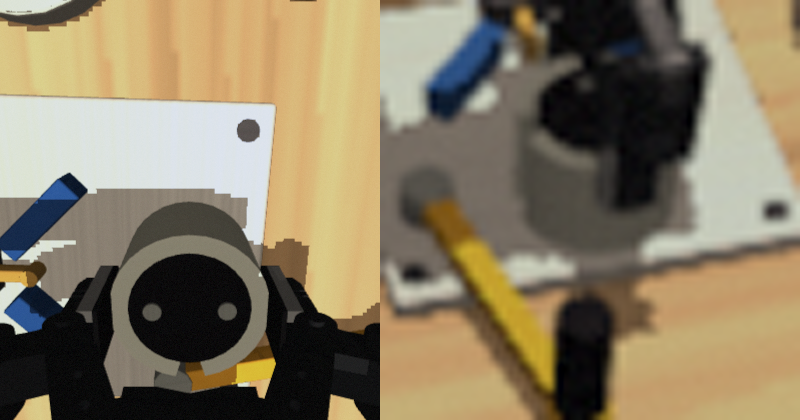

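The box is gripped, with the slot at the bottom of the rim near (280,370). Before sliding past the bars and housing I'll check the height of the finger tip in the scene view.

Run:
```python
from h import *
c=cams.calibration("scene")
for x in(.562,.570,.577):
  for uv in([325.5,215],[322.5,214]):
    K=c["mtx"];a,b=ray(c,[uv],0)[0],ray(c,[uv],.1)[0];t=(x-a[0])/(b[0]-a[0]);print(x,uv,(a+t*(b-a)).round(4))
```

```text
0.562 [325.5, 215] [0.562  0.0859 0.0294]
0.562 [322.5, 214] [0.562  0.0776 0.0354]
0.57 [325.5, 215] [0.57   0.0828 0.0386]
0.57 [322.5, 214] [0.57   0.0746 0.0445]
0.577 [325.5, 215] [0.577  0.0801 0.0466]
0.577 [322.5, 214] [0.577  0.072  0.0525]
```

The tip is at z ≈ 0.035, above the bars (26 mm) and housing (28 mm). Sliding along jig -x.

```bash
python3 -m crank '[[-1,-0.4,-0.03,0,0,0,0],[-1,-0.4,-0.03,0,0,0,0],[-1,-0.4,-0.03,0,0,0,0],[-1,-0.4,-0.03,0,0,0,0],[-1,-0.2,-0.02,0,0,0,0],[-1,0,0,0,0,0,0]]'; python3 -m crank '[[-1,-0.1,-0.01,0,0,0,0],[-1,-0.1,-0.01,0,0,0,0],[-1,0,0,0,0,0,0]]'
```

```text
time: 7.95
tool_pos: [0.4961, 0.0783, 0.0107]
tcp_rot: [2.218, 2.22, 0.004]
force: [3.1, 0.6, 6.4]
grip_width: 0.0577
time: 8.25
tool_pos: [0.4929, 0.078, 0.0107]
tcp_rot: [2.218, 2.22, 0.006]
force: [5.7, 0.9, 5.7]
grip_width: 0.0583
```

```bash
python3 -m crank '[[-1,-0.1,0,0,0,0,0],[-1,0,0,0,0,0,0]]'; python3 -m crank '[[-1,-0.1,0,0,0,0,0],[-1,0,0,0,0,0,0]]'
python3 - <<'E'
from h import *
a=cams.capture("wrist")
cv2.imwrite("pics/w7.png",a)
E
```

```text
time: 8.45
tool_pos: [0.4912, 0.0779, 0.0108]
tcp_rot: [2.218, 2.219, 0.006]
force: [6.5, -0.1, 5.0]
grip_width: 0.058
time: 8.65
tool_pos: [0.4893, 0.078, 0.0107]
tcp_rot: [2.218, 2.219, 0.007]
force: [5.0, 1.1, 4.9]
grip_width: 0.058
```

View pics/w7.png

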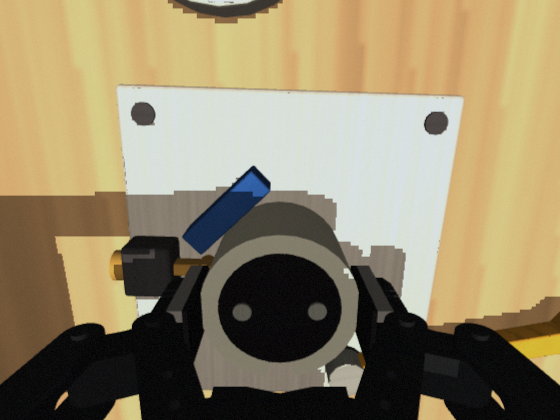

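The box is close to the upper bar, at about (235,230). I'll go on in small steps until the contact force rises.

```bash
python3 -m crank '[[-1,-0.1,0,0,0,0,0],[-1,0,0,0,0,0,0]]'; python3 -m crank '[[-1,-0.1,0,0,0,0,0],[-1,0,0,0,0,0,0]]'
```

```text
time: 8.9
tool_pos: [0.4881, 0.0779, 0.0108]
tcp_rot: [2.217, 2.218, 0.009]
force: [7.0, -0.0, 1.8]
grip_width: 0.0581
time: 9.1
tool_pos: [0.4881, 0.0779, 0.011]
tcp_rot: [2.215, 2.216, 0.014]
force: [10.8, 0.6, -2.6]
grip_width: 0.0584
```

```bash
python3 -m crank '[[-1,-0.05,0,0,0,0,0],[-1,0,0,0,0,0,0]]'
```

```text
time: 9.3
tool_pos: [0.488, 0.0779, 0.0111]
tcp_rot: [2.214, 2.215, 0.016]
force: [13.6, 0.9, -4.3]
grip_width: 0.0579
```

The tool stopped at x = 0.488 with force rising, so the box is home. I'll ease the press slightly and start the clockwise roll.

```bash
python3 -m crank '[[-1,0.07,0,0,0,0,0],[-1,0,0,0,0,-0,-0.3],[-1,0,0,0,0,0,-0.3],[-1,0,0,0,0,0,-0.4],[-1,0,0,0,0,0,0]]'
python3 - <<'E'
from h import *
s=env.sense();print(s["wrist_torque"])
cv2.imwrite("pics/w8.png",cams.capture("wrist"))
E
```

```text
time: 9.8
tool_pos: [0.4882, 0.0777, 0.011]
tcp_rot: [2.344, 2.08, 0.013]
force: [11.0, 1.5, -1.2]
grip_width: 0.058
[ 0.07083324 -1.89109936  0.1511181 ]
```

View pics/w8.png

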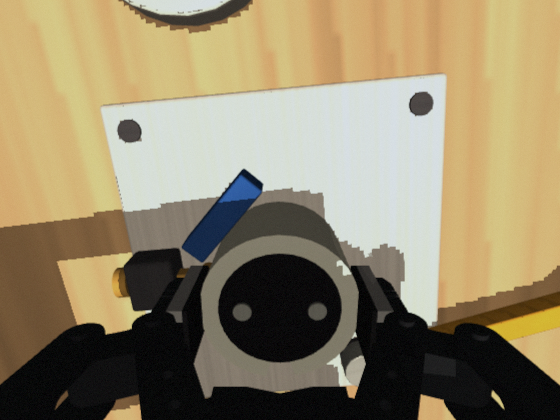

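The box turns with the gripper and its rim still touches the bar. Going on.

```bash
python3 -m crank '[[-1,0,0,0,0,0,-0.5],[-1,0,0,0,0,0,-0.5],[-1,0,0,0,0,0,-0.5],[-1,0,0,0,0,0,-0.5],[-1,0,0,0,0,0,-0.5],[-1,0,0,0,0,0,-0.5],[-1,0,0,0,0,0,0]]'
python3 -m crank '[[-1,0,0,0,0,0,-0.5],[-1,0,0,0,0,0,-0.5],[-1,0,0,0,0,0,-0.5],[-1,0,0,0,0,0,-0.5],[-1,0,0,0,0,0,-0.5],[-1,0,0,0,0,0,-0.5],[-1,0,0,0,0,0,0]]'
python3 - <<'E'
from h import *
s=env.sense();print(s["wrist_torque"])
cv2.imwrite("pics/w9.png",cams.capture("wrist"))
E
```

```text
time: 10.55
tool_pos: [0.4885, 0.0777, 0.0111]
tcp_rot: [2.68, 1.627, 0.015]
force: [11.2, -0.6, -0.9]
grip_width: 0.058
time: 11.25
tool_pos: [0.4882, 0.077, 0.0111]
tcp_rot: [2.929, 1.121, 0.015]
force: [9.8, -1.1, 0.3]
grip_width: 0.0577
[-4.40792463e-01 -1.81096344e+00  5.62864100e-04]
```

View pics/w9.png

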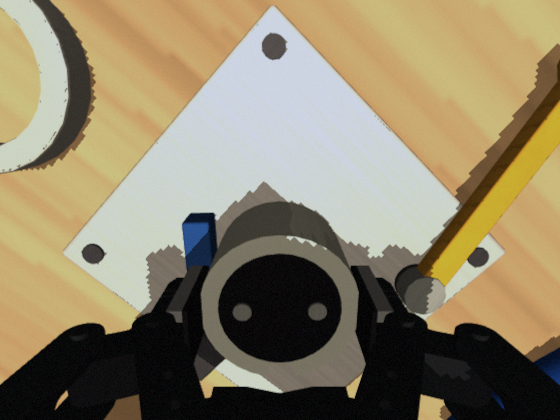

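48° done and the box is still seated against the bar. Turning on, slower near the end.

```bash
python3 -m crank '[[-1,0,0,0,0,0,-0.5],[-1,0,0,0,0,0,-0.5],[-1,0,0,0,0,0,-0.5],[-1,0,0,0,0,0,-0.5],[-1,0,0,0,0,0,-0.5],[-1,0,0,0,0,0,-0.5],[-1,0,0,0,0,0,-0.5],[-1,0,0,0,0,0,0]]'
python3 -m crank '[[-1,0,0,0,0,0,-0.4],[-1,0,0,0,0,0,-0.4],[-1,0,0,0,0,0,-0.4],[-1,0,0,0,0,0,-0.4],[-1,0,0,0,0,0,-0.4],[-1,0,0,0,0,0,0]]'
python3 - <<'E'
from h import *
s=env.sense();print(s["wrist_torque"])
cv2.imwrite("pics/w10.png",cams.capture("wrist"))
E
```

```text
time: 12.1
tool_pos: [0.4888, 0.0771, 0.0113]
tcp_rot: [3.1, 0.486, 0.019]
force: [11.4, -2.6, 0.8]
grip_width: 0.0583
time: 12.7
tool_pos: [0.4887, 0.0769, 0.0113]
tcp_rot: [3.137, 0.112, 0.019]
force: [10.1, -2.6, 0.6]
grip_width: 0.0581
[-0.45243724 -1.88189068 -0.02508134]
```

View pics/w10.png

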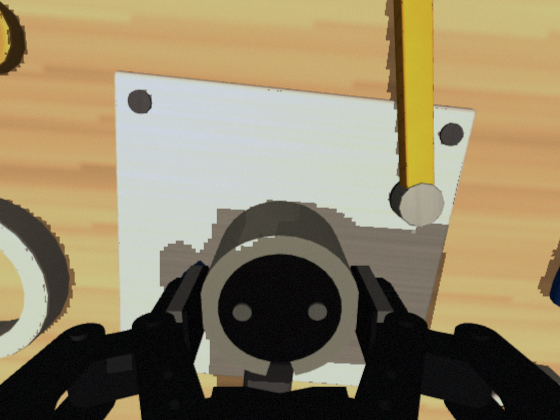

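About 86° done, with the slot hidden under the gripper at the bottom. Now fine steps, watching the moment about z.

```bash
for i in 1; do python3 -m crank '[[-1,0,0,0,0,0,-0.25],[-1,0,0,0,0,0,0]]'; done; python3 -c "
from workcell import env;print(env.sense()['wrist_torque'])"
python3 -m crank '[[-1,0,0,0,0,0,-0.25],[-1,0,0,0,0,0,0]]'; python3 -c "
from workcell import env;print(env.sense()['wrist_torque'])"
python3 -m crank '[[-1,0,0,0,0,0,-0.25],[-1,0,0,0,0,0,0]]'; python3 -c "
from workcell import env;print(env.sense()['wrist_torque'])"
```

```text
time: 12.95
tool_pos: [0.4887, 0.0769, 0.0113]
tcp_rot: [3.139, 0.066, 0.019]
force: [10.5, -2.0, -0.0]
grip_width: 0.0579
[-0.5013921  -1.82324344  0.09583653]
time: 13.15
tool_pos: [0.4887, 0.0768, 0.0113]
tcp_rot: [3.139, 0.019, 0.019]
force: [11.2, -3.3, 1.0]
grip_width: 0.0585
[-0.49970184 -1.87030518  0.11728302]
time: 13.35
tool_pos: [0.4887, 0.0768, 0.0114]
tcp_rot: [3.139, -0.028, 0.019]
force: [10.6, -2.0, 1.1]
grip_width: 0.0581
[-0.53392058 -1.84624911  0.16263088]
```

```bash
python3 -m crank '[[-1,0,0,0,0,0,-0.2],[-1,0,0,0,0,0,0]]'; python3 -c "
from workcell import env;print(env.sense()['wrist_torque'])"
python3 -m crank '[[-1,0,0,0,0,0,-0.2],[-1,0,0,0,0,0,0]]'
python3 - <<'E'
from h import *
s=env.sense();print(s["wrist_torque"])
cv2.imwrite("pics/w11.png",cams.capture("wrist")[180:])
t=cams.capture("top")[225:270,215:275];s=cams.capture("scene")[160:225,270:350]
cv2.imwrite("pics/ts11.png",np.hstack([cv2.resize(t,(400,400)),cv2.resize(s,(400,400))]))
E
```

```text
time: 13.55
tool_pos: [0.4887, 0.0768, 0.0113]
tcp_rot: [3.139, -0.065, 0.019]
force: [10.6, -2.4, 1.4]
grip_width: 0.0582
[-0.48828089 -1.80218688  0.17384666]
time: 13.75
tool_pos: [0.4887, 0.0767, 0.0113]
tcp_rot: [3.138, -0.103, 0.019]
force: [10.6, -2.9, 0.9]
grip_width: 0.0585
[-0.59876607 -1.86758067  0.13297337]
```

View pics/w11.png

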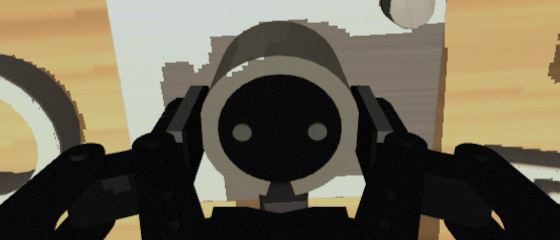

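View pics/ts11.png

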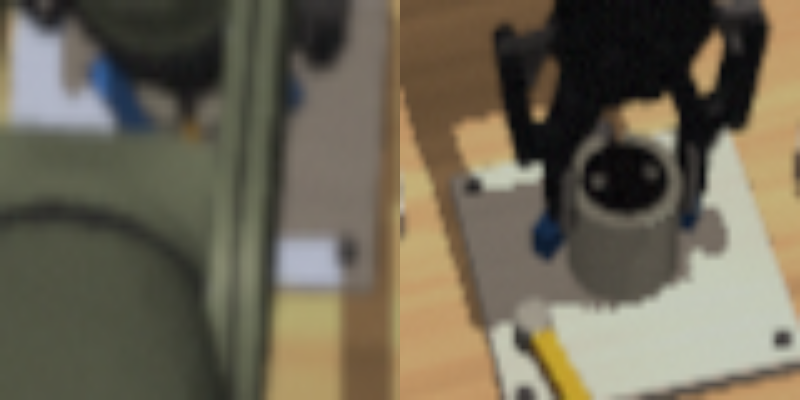

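Run:
```python
from h import *
im=cv2.imread("pics/w11.png")
a=im[140:230,200:360];cv2.imwrite("pics/w11c.png",cv2.resize(cv2.convertScaleAbs(a,alpha=1.6),None,fx=5,fy=5,interpolation=cv2.INTER_CUBIC))
```

```text
(no output)
```

View pics/w11c.png

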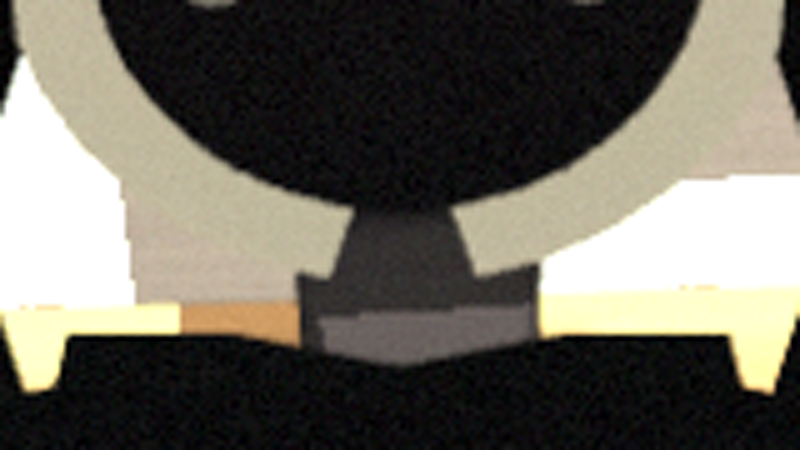

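The slot (centre column about 280.5) and the housing (centre about 284) line up to within about 2°, with the slot slightly past. Brass shows behind the housing in these views, so the pin's tail is an indicator: it should retract once the pin has snapped in. I'll turn back 2° to centre, ease the press and release.

```bash
python3 -m crank '[[-1,0,0,0,0,0,0.25],[-1,0.05,0,0,0,0,0],[-1,0,0,0,0,0,0]]'; python3 -c "
from workcell import env;print(env.sense()['wrist_torque'])"
python3 -m crank '[[0,0,0,0,0,0,0],[0.3,0,0,0,0,0,0],[1,0,0,0,0,0,0],[1,0,0,0,0,0,0],[1,0,0,0,0,0,0]]'
python3 -m crank '[[1,0,0,1,0,0,0],[1,0,0,1,0,0,0],[1,0,0,1,0,0,0],[1,0,0,1,0,0,0],[1,0,0,1,0,0,0],[1,0,0,1,0,0,0],[1,0,0,0,0,0,0],[1,0,0,0,0,0,0]]'
python3 - <<'E'
from h import *
cv2.imwrite("pics/w12.png",cams.capture("wrist"))
E
```

```text
time: 14.2
tool_pos: [0.489, 0.0771, 0.0112]
tcp_rot: [3.14, -0.058, 0.016]
force: [9.4, -1.8, 2.5]
grip_width: 0.0579
[-0.36358295 -1.59712885 -0.11448863]
time: 14.7
tool_pos: [0.4815, 0.0782, 0.0081]
tcp_rot: [-3.141, 0.057, 0.007]
force: [0.9, -0.0, -1.1]
grip_width: 0.0855
time: 15.5
tool_pos: [0.4833, 0.0781, 0.1286]
tcp_rot: [3.141, -0.057, -0.002]
force: [-0.6, 0.1, 0.5]
grip_width: 0.0854
```

View pics/w12.png

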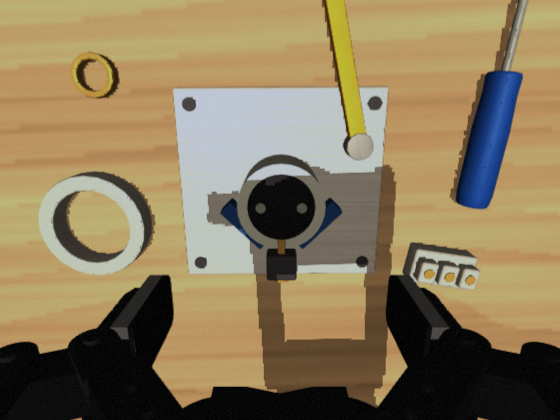

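Run:
```python
from h import *
im=cv2.imread("pics/w12.png");a=im[145:290,205:360]
cv2.imwrite("pics/w12c.png",cv2.resize(cv2.convertScaleAbs(a,alpha=1.3),None,fx=4,fy=4,interpolation=cv2.INTER_CUBIC))
c=cams.calibration("wrist")
d=(im.max(2)<40).astype(np.uint8);n,l,st,ce=cv2.connectedComponentsWithStats(d)
i=l[190,282];print(st[i],ray(c,[st[i][:2]+st[i][2:4]/2],.055),ce[i])
```

```text
[ 248  176   67   63 3084] [[0.4871002  0.07652216 0.055     ]] [281.09111543 207.64396887]
```

View pics/w12c.png

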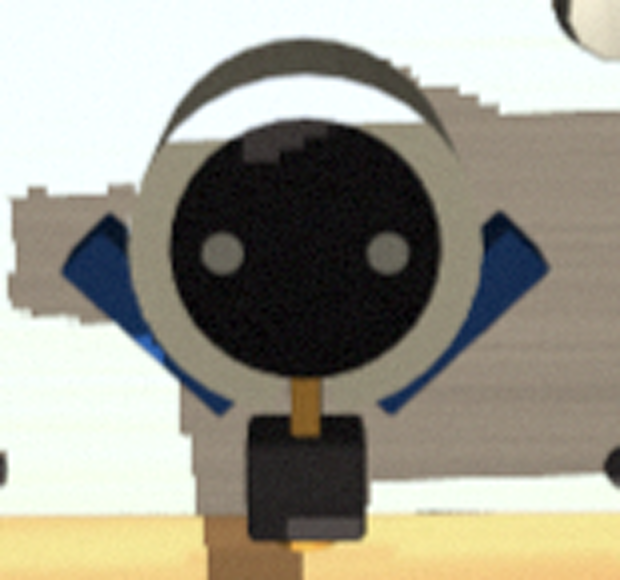

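The brass pin now reaches through the slot to the lid edge at (281,240) in the full picture, and its tail behind the housing has retracted to about 1 mm, as it was at the start. The box sits symmetrically between the bars at (0.487, 0.0765), so it is snapped in. Next I locate the gate knob.

Run:
```python
from h import *
s=env.sense();c=cams.calibration("wrist");R=cv2.Rodrigues(s["tcp_rot"])[0];Rc=cv2.Rodrigues(c["rvec"])[0];C=-Rc.T@c["tvec"]
Ct=R.T@(C-s["tool_pos"]);A=Rc@R
Rw=cv2.Rodrigues(np.array([-2.21998,-2.22102,.00058]))[0];Cw=np.array([.50984,.03361,.20895])+Rw@Ct;Rcw=A@Rw.T
c1=dict(mtx=c["mtx"],rvec=cv2.Rodrigues(Rcw)[0],tvec=-Rcw@Cw)
k=ray(c1,[433.7,183.7],.0735)[0]
h=np.array([.5236,.0188]);print("knob",k,"dist",np.linalg.norm(k[:2]-h),"hinge ray",ray(c1,[293.5,195.3],.024))
v=k[:2]-h;print("world angle",np.degrees(np.arctan2(v[1],v[0])))
for th in np.radians([10,20,30,40,50,60,70,80,88.4,90]): print(np.degrees(th).round(1),(h+.118*np.array([np.cos(th),np.sin(th)])).round(4))
t=cams.calibration("top");print("topview knob",ray(t,[259.2,174.5],.0735))
```

```text
knob [0.6383633  0.04100531 0.0735    ] dist 0.11689178681123832 hinge ray [[0.52340815 0.0185784  0.024     ]]
world angle 10.950720931477226
10.0 [0.6398 0.0393]
20.0 [0.6345 0.0592]
30.0 [0.6258 0.0778]
40.0 [0.614  0.0946]
50.0 [0.5994 0.1092]
60.0 [0.5826 0.121 ]
70.0 [0.564  0.1297]
80.0 [0.5441 0.135 ]
88.4 [0.5269 0.1368]
90.0 [0.5236 0.1368]
topview knob [[0.63657926 0.03862164 0.0735    ]]
```

The knob is at (0.638, 0.041), 117 mm from the hinge against the stated 118 mm, and the top view agrees to 3 mm. That is about 1.35 rad open, which is within the stated range. I'll cage the knob loosely between the pads along the tangent, then swing it.

```bash
python3 -m crank '[[0.1,0.97,-0.23,0.2,0,0,0.23],[0.1,0.97,-0.23,0.2,0,0,0.23],[0.1,0.97,-0.23,0,0,0,0.23],[0.1,0.97,-0.23,0,0,0,0.23],[0.1,0.97,-0.23,0,0,0,0.23],[0.1,0.97,-0.23,0,0,0,0.23],[0.1,0.97,-0.23,0,0,0,0.23],[0.1,0.97,-0.23,0,0,0,0.23]]'
python3 -m crank '[[0.1,0,0,0,0,0,0],[0.1,0,0,0,0,0,0]]'
python3 - <<'E'
from h import *
s=env.sense();R=cv2.Rodrigues(s["tcp_rot"])[0];print(R[:2,1])
cv2.imwrite("pics/w13.png",cams.capture("wrist"))
E
```

```text
time: 16.35
tool_pos: [0.6385, 0.0411, 0.1345]
tcp_rot: [-3.127, -0.291, 0.007]
force: [-1.2, 0.0, -0.1]
grip_width: 0.047
time: 16.55
tool_pos: [0.6379, 0.0413, 0.1351]
tcp_rot: [-3.127, -0.288, 0.007]
force: [-0.4, 0.6, 0.6]
grip_width: 0.0468
[ 0.18289149 -0.98313232]
```

View pics/w13.png

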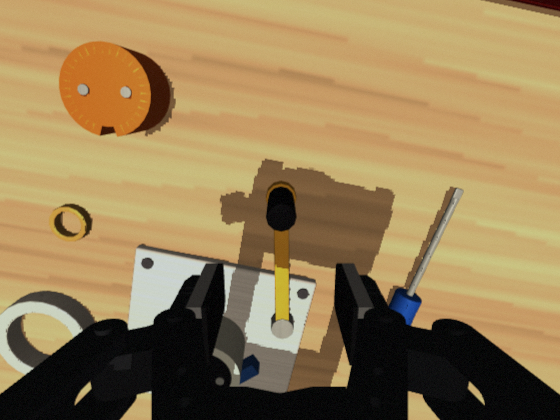

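The knob top is at (281,212), centred between the fingers, with the gate arm along the tool's x. I'll check its position with a ray, then descend.

Run:
```python
from h import *
print(ray(cams.calibration("wrist"),[281,212],.0735), env.sense()["tool_pos"])
```

```text
[[0.64225295 0.04155661 0.0735    ]] [0.63766679 0.04144797 0.13549009]
```

```bash
python3 -m crank '[[0.1,0.1,0,-1,0,0,0],[0.1,0.1,0,-1,0,0,0],[0.1,0,0,-1,0,0,0],[0.1,0,0,-1,0,0,0],[0.1,0,0,-1,0,0,0],[0.1,0,0,-0.6,0,0,0],[-0.35,0,0,0,0,0,0],[-0.35,0,0,0,0,0,0]]'
python3 - <<'E'
from h import *
cv2.imwrite("pics/w14.png",cams.capture("wrist"))
print(env.sense()["wrist_torque"])
E
```

```text
time: 17.4
tool_pos: [0.6433, 0.0414, 0.0257]
tcp_rot: [-3.128, -0.29, 0.0]
force: [-0.1, -0.1, 0.4]
grip_width: 0.0276
[ 0.01581414 -0.02540397  0.01410232]
```

View pics/w14.png

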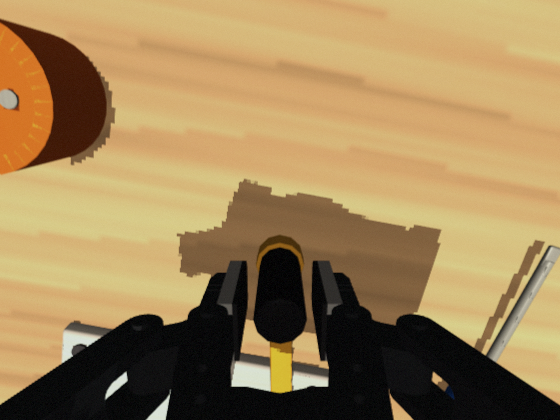

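The knob (270,310) is caged between the pads. Swinging shut along the arc, turning the tool with the gate.

```bash
python3 -m crank '[[-0.35,-0.12,0.48,0,0,0,0.7],[-0.35,-0.16,0.47,0,0,0,0.7],[-0.35,-0.2,0.46,0,0,0,0.7],[-0.35,-0.23,0.44,0,0,0,0.7],[-0.35,-0.27,0.42,0,0,0,0.7],[-0.35,-0.3,0.4,0,0,0,0.7],[-0.35,-0.34,0.37,0,0,0,0.7],[-0.35,-0.37,0.34,0,0,0,0.7]]'
python3 - <<'E'
from h import *
cv2.imwrite("pics/w15.png",cams.capture("wrist"))
E
```

```text
time: 18.25
tool_pos: [0.6056, 0.1091, 0.0274]
tcp_rot: [2.854, 1.309, 0.007]
force: [1.5, -0.5, -1.3]
grip_width: 0.028
```

View pics/w15.png

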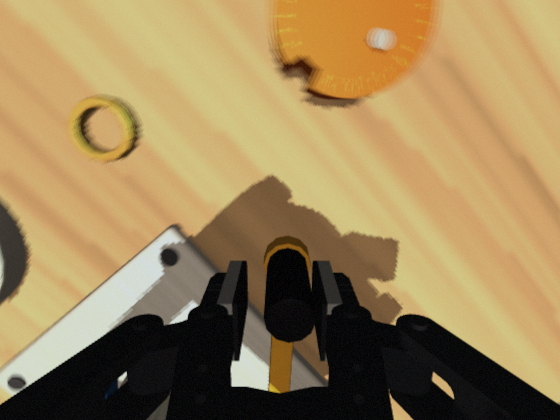

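The knob follows, pressed by the right pad, and the orange look-alike stays well clear. Going on.

```bash
python3 -m crank '[[-0.35,-0.39,0.31,0,0,0,0.7],[-0.35,-0.42,0.27,0,0,0,0.7],[-0.35,-0.44,0.24,0,0,0,0.7],[-0.35,-0.46,0.2,0,0,0,0.7],[-0.35,-0.47,0.16,0,0,0,0.7],[-0.35,-0.48,0.12,0,0,0,0.7],[-0.35,-0.49,0.08,0,0,0,0.7],[-0.35,0,0,0,0,0,0]]'
python3 -m crank '[[-0.35,-0.4,0.03,0,0,0,0.5],[-0.35,0,0,0,0,0,0]]'
```

```text
time: 19.1
tool_pos: [0.5407, 0.1367, 0.0266]
tcp_rot: [2.357, 2.075, 0.002]
force: [-0.3, 0.4, 0.6]
grip_width: 0.0279
time: 19.3
tool_pos: [0.5332, 0.1369, 0.0262]
tcp_rot: [2.296, 2.143, 0.002]
force: [-0.3, 0.6, 0.0]
grip_width: 0.0276
```

```bash
python3 -m crank '[[-0.35,-0.2,0,0,0,0,0],[-0.35,-0.1,0,0,0,0,0],[-0.35,0,0,0,0,0,0]]'; python3 -m crank '[[-0.35,-0.1,0,0,0,0,0],[-0.35,-0.1,0,0,0,0,0],[-0.35,0,0,0,0,0,0]]'
```

```text
time: 19.6
tool_pos: [0.5269, 0.1369, 0.0256]
tcp_rot: [2.295, 2.145, 0.0]
force: [0.4, 0.8, -0.3]
grip_width: 0.0277
time: 19.9
tool_pos: [0.5234, 0.137, 0.0255]
tcp_rot: [2.293, 2.146, 0.002]
force: [2.9, 0.3, -0.7]
grip_width: 0.028
```

Run:
```python
from h import *
cv2.imwrite("pics/w16.png",cams.capture("wrist"))
```

```text
(no output)
```

View pics/w16.png

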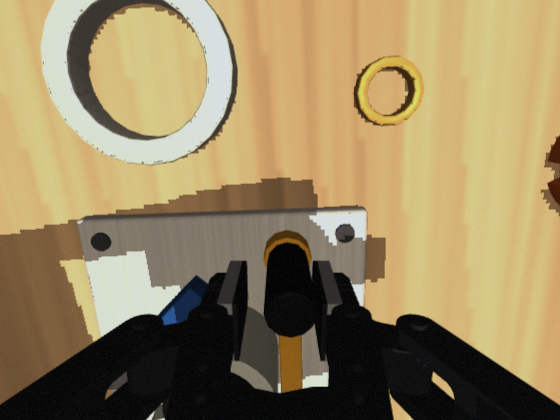

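Force is starting to rise, which should be the stop. One or two more small pushes will confirm it.

```bash
python3 -m crank '[[-0.35,-0.1,0,0,0,0,0],[-0.35,0,0,0,0,0,0]]'; python3 -m crank '[[-0.35,-0.1,0,0,0,0,0],[-0.35,0,0,0,0,0,0]]';  python3 -m crank '[[-0.35,-0.1,0,0,0,0,0],[-0.35,0,0,0,0,0,0]]'
```

```text
time: 20.15
tool_pos: [0.5233, 0.137, 0.0256]
tcp_rot: [2.291, 2.144, 0.007]
force: [8.9, 0.8, -6.6]
grip_width: 0.028
time: 20.35
tool_pos: [0.5234, 0.137, 0.0258]
tcp_rot: [2.289, 2.142, 0.012]
force: [12.2, 0.7, -10.9]
grip_width: 0.0277
time: 20.55
tool_pos: [0.5234, 0.137, 0.0261]
tcp_rot: [2.288, 2.14, 0.017]
force: [18.2, -0.1, -15.2]
grip_width: 0.0277
```

The gate is at its hard stop, with the tool not moving while the force rises to 18 N. Back off to centre on the knob, open a bit, rise straight up.

```bash
python3 -m crank '[[-0.35,0.3,0,0,0,0,0],[-0.35,0.15,0,0,0,0,0],[-0.35,0,0,0,0,0,0]]'; python3 -m crank '[[0,0,0,0,0,0,0],[0.1,0,0,0.3,0,0,0],[0.1,0,0,1,0,0,0],[0.1,0,0,1,0,0,0],[0.1,0,0,1,0,0,0],[0.1,0,0,1,0,0,0],[0.1,0,0,1,0,0,0],[0.1,0,0,1,0,0,0]]'
python3 -m crank '[[0.1,0,-0.7,0.8,0,0,0],[0.1,0,-0.7,0.8,0,0,0],[0.1,0,-0.7,0.8,0,0,0],[0.1,0,0,0,0,0,0],[0.1,0,0,0,0,0,0]]'
python3 - <<'E'
from h import *
cv2.imwrite("pics/w17.png",cams.capture("wrist"))
E
```

```text
time: 20.85
tool_pos: [0.5248, 0.1369, 0.025]
tcp_rot: [-2.293, -2.146, 0.003]
force: [0.5, 0.6, 0.3]
grip_width: 0.0281
time: 21.65
tool_pos: [0.5251, 0.137, 0.1526]
tcp_rot: [-2.293, -2.147, 0.0]
force: [-0.3, 0.8, 0.2]
grip_width: 0.047
time: 22.15
tool_pos: [0.5254, 0.0952, 0.1996]
tcp_rot: [-2.294, -2.146, -0.001]
force: [-0.2, -0.7, 0.2]
grip_width: 0.0465
```

View pics/w17.png

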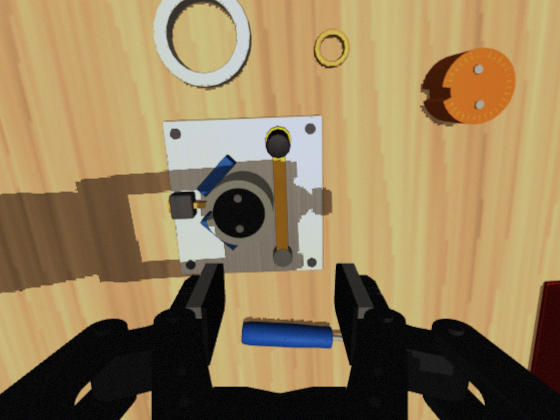

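Run:
```python
from h import *
im=cv2.imread("pics/w17.png");c=cams.calibration("wrist")
cv2.imwrite("pics/w17c.png",cv2.resize(cv2.convertScaleAbs(im[110:280,155:335],alpha=1.5),None,fx=3.5,fy=3.5,interpolation=cv2.INTER_CUBIC))
k=ray(c,[278.5,147],.0735)[0];h=ray(c,[283,256],.024)[0];v=(k-h)[:2]
print(k,h,np.linalg.norm(v),np.degrees(np.arctan2(v[1],v[0])))
q=ray(c,[[165,122],[322,116],[181,272],[322,269]],.01);print(q.round(4))
for a,b in((0,1),(2,3)):
    w=q[b]-q[a];print("edge yaw",np.degrees(np.arctan2(w[1],w[0])))
d=(im.max(2)<45).astype(np.uint8);n,l,st,ce=cv2.connectedComponentsWithStats(d);i=l[215,250];print(st[i],ray(c,[ce[i]],.055))
```

```text
[0.52590635 0.13531256 0.0735    ] [0.52257959 0.02117316 0.024     ] 0.11418787201124413 88.33050313524546
[[ 0.4206  0.1582  0.01  ]
 [ 0.5677  0.1539  0.01  ]
 [ 0.4133  0.0039  0.01  ]
 [ 0.5625 -0.0025  0.01  ]]
edge yaw -1.7125451189370826
edge yaw -2.477690589423314
[ 213  189   51   49 1861] [[0.48660108 0.07850102 0.055     ]]
```

View pics/w17c.png

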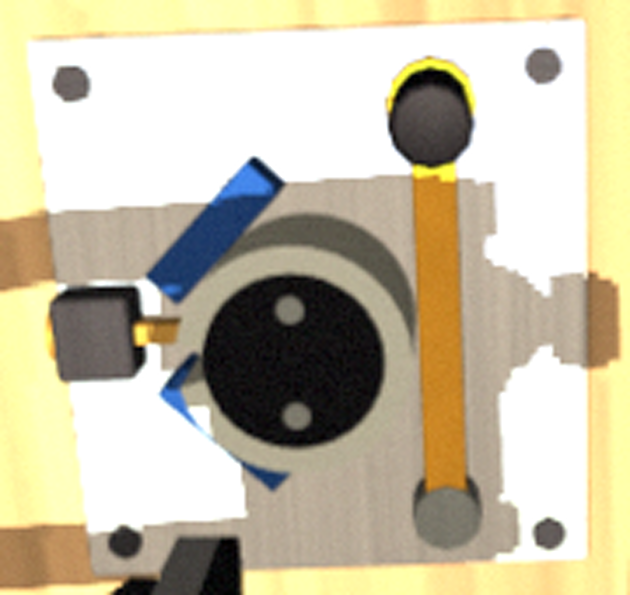

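The gate measures 88.3° in the world against 88.4° expected, so it is shut. The box is at (0.487, 0.0785), at home. As a last check on the pin, I'll compare its tail with the first picture (pin fully out), taken from nearly the same viewpoint.

Run:
```python
from h import *
a=cv2.imread("pics/w1.png")[110:155,170:240];b=cv2.imread("pics/w17.png")[183:228,158:228];d=cv2.imread("pics/w8.png")[235:305,105:215]
f=lambda x:cv2.resize(cv2.convertScaleAbs(x,alpha=1.5),(390,260),interpolation=cv2.INTER_CUBIC)
t=cams.capture("top")[195:262,210:280];s=cams.capture("scene")[165:250,270:355]
g=lambda x:cv2.resize(x,(390,330),interpolation=cv2.INTER_CUBIC)
cv2.imwrite("pics/tail.png",np.vstack([np.hstack([f(a),f(b)]),np.hstack([g(t),g(s)])]))
```

```text
(no output)
```

View pics/tail.png

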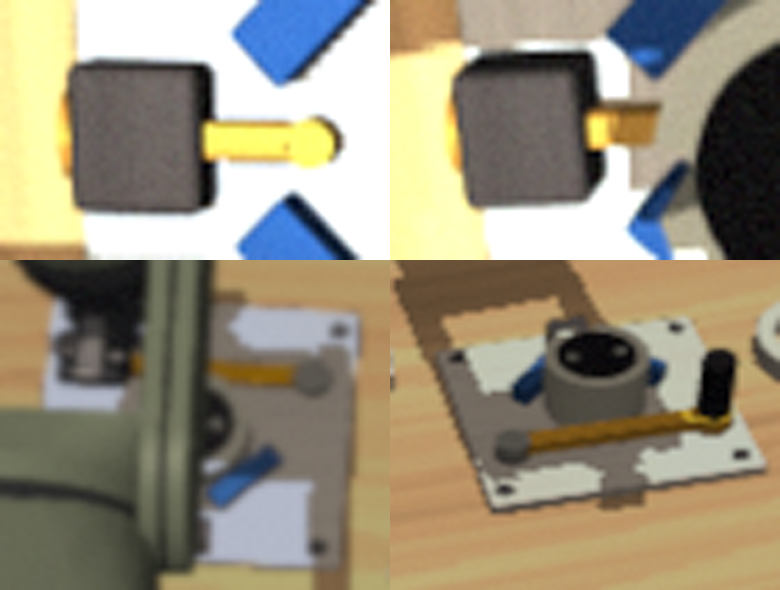

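The pin's tail is as short as in the first picture with the pin fully out, and its nose is hidden inside the slot. The gate lies across the open side, and the robot is clear of everything. Handing in.

```bash
python3 -c "
from workcell import env
s=env.sense();print(s['time'],s['force']);print(env.sign_off())"
```

```text
22.3 [-0.53229418 -0.39548681  1.50816954]
the job is handed in; nothing more can be done
None
```

The junction box is home in the V-groove with the brass pin in its slot, and the yellow gate is shut behind it. I handed the job in at 22.3 s with the gripper open and clear of everything.

- **What I did:** I gripped the box and slid it about 43 mm along the plate. It stopped against both bars, and the push reached about 14 N. I rolled it about 93° clockwise without lifting it, until the pin went into the slot, and let go. Then I swung the gate by its knob to its hard stop (about 18 N), let go and rose clear.
- **Box and gate:** The box axis measured (0.487, 0.0785) against the estimated home of (0.488, 0.078). The gate lay at 88.3° against 88.4° expected.
- **Pin:** It cannot be read directly. Its tail behind the housing is as short as in the first picture with the pin fully out, and its nose is hidden in the slot. I did not test the lock by turning the box.
- **Disagreements:**
  - My last two estimates of the slot angle differ by about 2°, both within the 4° play.
  - The first grip closed above the box and pressed its lid with about 7 N, because the fingertips end about 22 mm short of the reported TCP. The box did not shift, and I gripped again lower.
- **Other things:** I touched no bystander, including the orange look-alike. I saw none out of place in the views, but I did not measure their positions afterwards.

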